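# First-in-first-out restock of a carton lane on a packing bench

## Task

Restock the lane first in, first out: first slide the two orange-banded old cartons, without lifting them, forward against the yellow front stop with no gaps. Then, with the blue follower drawn back out of the way, take the two green-banded new cartons from the grey tray and stand them upright in the lane behind the old ones (either order), and finally push the follower forward until all four cartons stand in a tight row against the stop. Leave the white carton, the blue bottle and the tape roll where they are, and let go of everything.

Things in the scene. Friction and masses are not known exactly. Their poses are not given: they have to be found in the camera images.
- lane: Straight stock lane fixed to the bench, open on top. Origin: middle of its underside; its +y runs forward along the lane to the front end, z up. Floor top 6 mm above the bench; two clear side walls 4 mm thick, 70 mm apart inside, tops 31 mm above the bench. It reaches from y = -205 mm (open rear) to +200 mm. Position and yaw vary.
- lane_front (a point): Point on the lane floor at the inner face of the yellow front stop (lane y = +190 mm, mid width), which stands 40 mm above the bench. Axes as the lane's. Four cartons in a tight row (70 mm each) take 280 mm back from here.
- follower_tab (a point): Tab of the blue follower, an upright plate sliding along the lane behind the cartons; its y points forward. Plate and tab are 10 mm thick along the lane; the plate is 60 mm wide up to 78 mm above the bench, the tab above it 36 mm wide up to 152 mm. The point is at mid thickness and width, 130 mm above the bench. A foot under 16 mm high reaches 35 mm behind the plate.
- follower (a joint): Forward travel of the follower in m, 0 (fully back: plate's front face at lane y = -160 mm, tab point at -165 mm) to 0.25. Slides with about 1.5 N friction and stays where left. With four cartons in a tight row against the stop it reads 0.07; with only the two old ones, 0.21.
- old_a_center (a point): Centre (half-way up) of the front one of the two old cartons, standing loose in the lane with gaps before and behind: closed rigid carton, 60 mm (its x) by 70 mm (its y) by 90 mm tall (its z up), 175 to 325 g, orange band around its upper part and orange patch on top.
- old_b_center (a point): Centre (half-way up) of the rear one of the two old cartons, standing loose in the lane between the other old one and the follower: closed rigid carton, 60 mm (its x) by 70 mm (its y) by 90 mm tall (its z up), 175 to 325 g, orange band around its upper part and orange patch on top.
- new_a_center (a point): Centre (half-way up) of one of the two new cartons, standing in the grey tray: closed rigid carton, 60 mm (its x) by 70 mm (its y) by 90 mm tall (its z up), 175 to 325 g, green band around its upper part and green patch on top.
- new_b_center (a point): Centre (half-way up) of the other new carton, standing in the grey tray: closed rigid carton, 60 mm (its x) by 70 mm (its y) by 90 mm tall (its z up), 175 to 325 g, green band around its upper part and green patch on top.
- other_center (a point): Centre (half-way up) of a white carton with a blue band, of the same size, in the same grey tray: another product, to be left alone. Which carton stands in which place of the tray varies.
- tray: Grey shallow tray fixed to the bench, 220 (x) by 210 (y) mm, rim 14 mm high, floor 5 mm above the bench; origin in the middle of its underside. It holds three cartons.
- spray_bottle: Blue round bottle standing on the bench, 64 mm across, 170 mm tall; origin in the middle of its underside. To be left alone.
- tape_roll: Tan tape roll lying flat, 100 mm across, 45 mm high; origin in the middle of its underside. To be left alone.
Mind the look-alikes: they are no part of the job. What is shaped like the part that bears new_a_center but purple or turquoise is not meant. Leave any purple look-alike of the part that bears new_b_center alone.

How it is judged:
On the way, in this order (a step that is already met when the one before it is completed fails the run):
1. both old cartons stand against the front stop, one close behind the other, while both new cartons are still outside the lane (y of old_a_center in the frame of lane between 0.145 and 0.17 m and x of old_a_center in the frame of lane between -0.012 and 0.012 m and z of each of old_a_center, old_b_center in the frame of lane below 0.056 m and angle between each of old_a_center, old_b_center's own z axis and vertical below 0.12 rad and angle between the y axis of each of old_a_center, old_b_center and the y axis of lane, either way round below 0.2 rad and y of old_b_center in the frame of lane between 0.074 and 0.1 m and x of old_b_center in the frame of lane between -0.012 and 0.012 m and (y of new_a_center in the frame of lane below -0.2 m or x of new_a_center in the frame of lane below -0.07 m or x of new_a_center in the frame of lane above 0.07 m) and (y of new_b_center in the frame of lane below -0.2 m or x of new_b_center in the frame of lane below -0.07 m or x of new_b_center in the frame of lane above 0.07 m)), for 0.2 s.
2. both new cartons stand on the lane floor behind the old ones, let go (y of new_a_center in the frame of lane between -0.13 and 0.035 m and x of new_a_center in the frame of lane between -0.012 and 0.012 m and z of each of new_a_center, new_b_center in the frame of lane below 0.056 m and angle between each of new_a_center, new_b_center's own z axis and vertical below 0.12 rad and angle between the y axis of each of new_a_center, new_b_center and the y axis of lane, either way round below 0.2 rad and contact force between the fingers and new_a below 0.1 N and y of new_b_center in the frame of lane between -0.13 and 0.035 m and x of new_b_center in the frame of lane between -0.012 and 0.012 m and contact force between the fingers and new_b below 0.1 N), for 0.2 s.
At the end, for the whole second after the job is handed in: All four cartons stand upright, at rest, on the lane floor in line with the lane: the two old ones in front in their first order, each within 10 mm of its place against the stop, the two new ones behind, the follower up against them (joint 0.060 to 0.076: gaps of 10 mm at most in all) (y of old_a_center in the frame of lane between 0.145 and 0.17 m and x of old_a_center in the frame of lane between -0.012 and 0.012 m and z of each of old_a_center, old_b_center, new_a_center, new_b_center in the frame of lane below 0.056 m and angle between each of old_a_center, old_b_center, new_a_center, new_b_center's own z axis and vertical below 0.12 rad and angle between the y axis of each of old_a_center, old_b_center, new_a_center, new_b_center and the y axis of lane, either way round below 0.2 rad and y of old_b_center in the frame of lane between 0.074 and 0.1 m and x of old_b_center in the frame of lane between -0.012 and 0.012 m and y of new_a_center in the frame of lane between -0.066 and 0.03 m and x of new_a_center in the frame of lane between -0.012 and 0.012 m and y of new_b_center in the frame of lane between -0.066 and 0.03 m and x of new_b_center in the frame of lane between -0.012 and 0.012 m and value of joint follower between 0.06 and 0.076 m and linear speed of each of old_a, old_b, new_a, new_b below 0.02 m/s); the robot touches nothing.
It fails at once if an old carton is lifted or tipped over ((z of old_a_center in the frame of lane above 0.075 m or angle between old_a_center's own z axis and vertical above 0.5 rad) or (z of old_b_center in the frame of lane above 0.075 m or angle between old_b_center's own z axis and vertical above 0.5 rad)).
It fails at once if the white carton is displaced by more than 30 mm (distance of other_center from where it was at the start of the episode above 0.03 m).
It fails at once if the blue bottle or the tape roll is displaced by more than 30 mm (distance of any of spray_bottle, tape_roll from where it was at the start of the episode above 0.03 m).
It also fails if it takes over 72 s, if anything falls off the work surface, if the arm or the gripper's body presses on something with over 40 N, if the wrist force passes 120 N, or if a joint passes its speed limit or range.

## Robot

A 7-joint arm with a two-finger parallel gripper is mounted at the origin on the work surface. World frame = base frame: x ahead of the robot, y to its left, z up, the work surface at z = 0. Lengths are in m, angles in rad, forces in N, time in s.
With the tool pointing down it reaches from about 0.35 to 0.9 m from the base axis. Payload 8.1 kg.
Tool frame: the origin (TCP) lies between the finger pads; the fingertips stand ctrl.tips_ahead ahead of it and the grasp point (between the pads) lies 6 mm ahead of it (ctrl.tips_ahead is the distance from the TCP to the fingertips, in m); x points along the fingers, z is the direction in which the jaws open and shut, and the axes are right-handed (so a half turn about x gives the same grasp; the last joint's range is limited). The gripper opens to 92 mm and grips with 3 to 60 N. Pads are 19 mm wide; open, the fingers measure 130 mm over their backs; the gripper's body (75 mm by 190 mm) begins 47 mm behind the grasp point.
Start: joints at [1.189, 0.434, 0.025, 1.573, -0.012, 1.134, -0.075], TCP at [0.172, -0.601, 0.252] pointing down, gripper open.
Joint ranges: [-2.62, 2.62], [-0.44, 2.09], [-1.27, 1.32], [0.08, 2.57], [-1.32, 4.46], [0.12, 2], [-2.74, 2.74]. Speed limits (rad/s): [2.22, 2.22, 3.01, 3.01, 3.14, 3.14, 3.14].

## Interface

Orientations are given as [roll, pitch, yaw] about the fixed x, y, z axes, in that order (R = Rz(yaw) Ry(pitch) Rx(roll)).
In Python, from cell import ctrl gives the robot as it stands.
- The arm moves only by the tool carry_out, never from a script. Its arguments are lists of equal length, an entry for each row: "delta_pos": the shift along the tool's x, y, z in mm, a list of three; "dr": the turn, a rotation vector about the tool's x, y, z in degrees, a list of three; "fingers": the gripper's target within -1 to 1 (shut at 1, half-way at 0, fully open at -1). In form: {"delta_pos": [[dx, dy, dz], ...], "dr": [[ax, ay, az], ...], "fingers": [fingers, ...]}. A call has 1 to 20 rows; each row is the pose to reach, as a shift and turn from the pose commanded when the call began, along the tool's axes at that moment; what a row does not reach only later rows make up. A row lasts 1/10 s, in which the tool goes at most 50 mm and 8.59 degrees, less where a joint would pass 70% of its speed; a pose out of reach is approached as far as the arm can. A call with a gripper value outside its range is refused whole. The fingers move at their own pace and stop on an object; the grip force is fixed at half the most. Time passes only in rows, so rows that repeat a pose let the fingers close. It gives the time, the measured TCP pose, the force and the opening at its end, in the units of the state.
- ctrl.observe(): the state, without advancing time (a new reading comes with each control period).
- ctrl.snapshot(name): name is "scene" or "top" or "wrist"; returns (picture, depth): 384x512x3 uint8, blue, green, red; 384x512 float32, m along the optical axis (not along the pixel's ray), 0 where there is no reading.
- ctrl.calibration(name): a dict with "fx", "fy", "cx", "cy" (pixels), "R" (3x3) and "t" (3): a world point X has camera coordinates R X + t; the wrist camera has in their place "mount" (4x4, takes a point from camera to tool coordinates, whose origin is the TCP and whose axes are the tool frame's). Camera axes: x right, y down, z forward; pixel columns grow to the right and rows downward; lengths in m; the calibration is good to about 2 mm. A picture is of the moment at which its call begins: read the wrist's pose just before it. calibration takes no time and is no camera call.
- ctrl.job_done(): hands the job in, once; it reports no verdict.
Trained networks look in the newest picture that a camera, given by its name, has taken for a name from the list of things; names that differ only in an ending like _2 or _b are one class to them, and where a whole thing is asked for, a point or a joint stands for the part that bears it (a point fixed in the world has none). Each returns a list of dicts, best first, with "confidence" (0 to 1); they miss things now and then, are a little off and sometimes report something else, mostly with a low value. They report only what shows in the picture. A call takes as long as a camera call. They do not tell look-alikes from the thing itself.
- ctrl.spot_in(camera, target): "xyz" ([x, y, z] in m, in the coordinates of the camera as it stood for that picture, good to about 4 mm: the middle of the surface that is visible of it).
The state is a dict: "clock": time; "joint_positions": joint angles; "qd": joint speeds; "joint_efforts": joint torques, N m; "position": TCP position; "tcp_rot": TCP orientation; "ft_force": force on the tool from outside, world axes, zero at the start; "wrist_torque": the same for the moment, N m; "width": opening from 0.0 (shut) to 1.0 (fully open).
Only numpy, scipy, OpenCV 4.12 (cv2) and the standard library are available. Lean on these libraries where they do the work, as an engineer would, in place of code of your own. Each camera call takes 0.05 s, during which the arm holds its last target.

## Working session

There is one attempt and no reset: what is moved stays moved. The work goes in short steps, Python scripts to look and compute and a tool call to move; the robot and the scene stay as the last step left them, time stands still between calls to the robot, and variables do not carry over. Pictures are saved under pics/ and viewed, and the job is handed in when it is done.

Besides the shell and the picture viewer there is one more tool, called after "Call:" as name(argument=value, ...) on one line, values as JSON. carry_out: Moves the arm, as the interface text tells. Its arguments: {"type":"object","properties":{"delta_pos":{"type":"array","items":{"type":"array","items":{"type":"number"}}},"dr":{"type":"array","items":{"type":"array","items":{"type":"number"}}},"fingers":{"type":"array","items":{"type":"number"}}},"required":["delta_pos","dr","fingers"]}

```bash
ls; mkdir -p pics
python3 - <<'E'
from cell import ctrl
import cv2,json
print(ctrl.observe(), ctrl.tips_ahead)
for n in ("scene","top"):
    p,d=ctrl.snapshot(n); cv2.imwrite(f"pics/{n}0.png",p)
    print(n,{k:(v.tolist() if hasattr(v,'tolist') else v) for k,v in ctrl.calibration(n).items()})
print(ctrl.calibration("wrist"))
E
```

```text
pics
{'clock': 0.0, 'joint_positions': array([ 1.18935026,  0.43525433,  0.02497901,  1.57414245, -0.01159303,
        1.13400054, -0.0751223 ]), 'qd': array([ 1.31754672e-03,  1.43998445e-04, -1.09809083e-03,  6.33520818e-04,
       -9.10522725e-05, -7.49313082e-04,  5.48853500e-07]), 'joint_efforts': array([ 1.63683671e-04, -6.67864609e+01,  9.84797850e-01, -3.14467549e+01,
       -6.06996543e-02,  4.27393278e-02,  1.88702752e-04]), 'position': array([ 0.17183244, -0.60039635,  0.25090801]), 'tcp_rot': array([-3.04544571,  1.56913658,  1.94569424]), 'ft_force': array([-0.25827919, -1.04150901, -0.43678485]), 'wrist_torque': array([-0.00551951,  0.03387021, -0.02985983]), 'width': 0.9995590490122197} 0.025
scene {'fx': 355.4993769293973, 'fy': 355.4993769293973, 'cx': 250.68687575264087, 'cy': 195.01728479815802, 'R': [[0.7612320100794459, 0.6483990555734882, -0.01022211141667844], [0.409327033494888, -0.4926639203845818, -0.7679411704040675], [-0.5029683951111452, 0.5803972142272075, -0.6404388083467583]], 't': [-0.39418625480747177, -0.16396747792858263, 1.3427739840696598]}
top {'fx': 404.01319043031674, 'fy': 404.01319043031674, 'cx': 257.8625259849454, 'cy': 183.87314677292383, 'R': [[0.01138946949604561, -0.999774747682747, -0.0179090446562091], [-0.9877992801145048, -0.008467524189410857, -0.15550203612611643], [0.15531536366330578, 0.01946162711597325, -0.9876732166461403]], 't': [-0.03544340186650564, 0.568779604062902, 1.018833716070599]}
{'fx': 300.09334242690096, 'fy': 300.09334242690096, 'cx': 258.95239671227955, 'cy': 189.84486618382942, 'mount': array([[-4.91344164e-04, -2.75649187e-01,  9.61258178e-01,
        -1.32556520e-01],
       [-1.21874134e-04, -9.61258270e-01, -2.75649275e-01,
         7.49888545e-02],
       [ 9.99999872e-01, -2.52591170e-04,  4.38714135e-04,
        -1.25274122e-05],
       [ 0.00000000e+00,  0.00000000e+00,  0.00000000e+00,
         1.00000000e+00]])}
```

View pics/scene0.png

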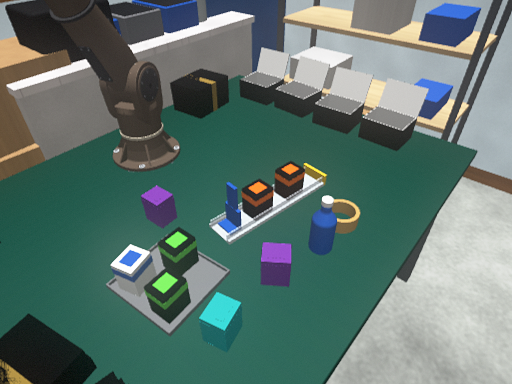

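View pics/top0.png

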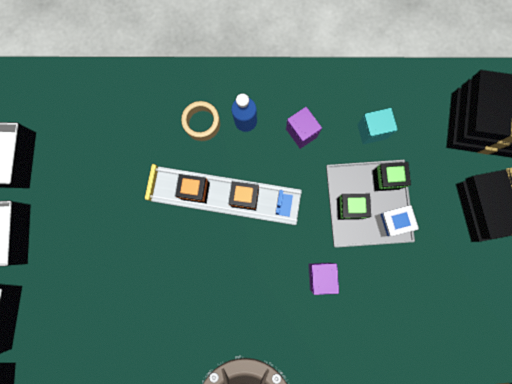

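The pictures show the lane with its yellow stop at the left (top view, about (151,182)) and the blue follower at about (285,204). The old cartons are at (190,187) and (243,195). The green cartons in the tray are at (396,174) and (357,206), and the white one is at (401,220).

```bash
cat > h.py <<'E'
from cell import ctrl
import numpy as np,cv2
from scipy.spatial.transform import Rotation as Ro
def cloud(n,p,d,T=None):
    c=ctrl.calibration(n); h,w=d.shape
    u,v=np.meshgrid(np.arange(w),np.arange(h))
    X=np.stack([(u-c['cx'])/c['fx']*d,(v-c['cy'])/c['fy']*d,d],-1)
    if n=='wrist':
        s=ctrl.observe() if T is None else T
        M=c['mount']; X=X@M[:3,:3].T+M[:3,3]
        R=Ro.from_euler('xyz',s['tcp_rot']).as_matrix()
        return X@R.T+s['position']
    return (X-c['t'])@c['R']
def toworld(n,x,s=None):
    c=ctrl.calibration(n); x=np.array(x)
    if n=='wrist':
        M=c['mount'];x=M[:3,:3]@x+M[:3,3]
        return Ro.from_euler('xyz',s['tcp_rot']).as_matrix()@x+s['position']
    return c['R'].T@(x-c['t'])
E
python3 - <<'E'
from h import *
p,d=ctrl.snapshot('top')
W=cloud('top',p,d)
hsv=cv2.cvtColor(p,cv2.COLOR_BGR2HSV)
# tall-top masks
z=W[...,2]
m=((z>0.085)&(z<0.108)).astype(np.uint8)
n,l,st,ce=cv2.connectedComponentsWithStats(m)
for i in range(1,n):
    if st[i,4]<150: continue
    P=W[l==i][:,:2]*1000
    r=cv2.minAreaRect(P.astype(np.float32))
    print('blob',ce[i].round(),st[i,4],'world',np.array(r[0]).round(1),np.array(r[1]).round(1),round(r[2],1),'z',np.median(z[l==i]).round(4),hsv[l==i].mean(0).round())
# yellow stop
y=((hsv[...,0]>20)&(hsv[...,0]<35)&(hsv[...,1]>150)&(hsv[...,2]>120)).astype(np.uint8); y[:,:100]=0;y[:,250:]=0
P=W[y>0]; P=P[(P[:,2]>0.033)&(P[:,2]<0.05)]
r=cv2.minAreaRect((P[:,:2]*1000).astype(np.float32)); print('stop',len(P),r,np.median(P[:,2]))
b=(hsv[...,0]>100)&(hsv[...,0]<125)&(hsv[...,1]>150)&(z>0.12)&(z<.165)
b[:,:255]=0;b[:,320:]=0
P=W[b];print('tab',len(P),P.mean(0), np.median(P,0)); print(cv2.minAreaRect((P[:,:2]*1000).astype(np.float32)))
for t in ('lane','lane_front','follower_tab','tray','spray_bottle','tape_roll','old_a_center','new_a_center','other_center'):
    for q in ctrl.spot_in('top',t)[:4]: print(t,round(q['confidence'],2),toworld('top',q['xyz']).round(4))
E
```

```text
blob [476. 119.] 641 world [ 736.1 -582.3] [202.4 100.6] 26.8 z 0.0919 [93. 64. 30.]
blob [304. 123.] 625 world [ 721.6 -147.2] [70.4 60.7] 35.4 z 0.0902 [140. 104. 215.]
blob [380. 121.] 634 world [ 727.4 -342.1] [60.7 70.8] 13.3 z 0.0906 [ 89. 119. 218.]
blob [395. 174.] 693 world [ 590.7 -373.3] [60.7 71.2] 4.5 z 0.0944 [ 87.  57. 136.]
blob [495. 200.] 2066 world [ 521.3 -629.9] [160.8 100.1] 11.2 z 0.0901 [109.  24.  38.]
blob [190. 186.] 679 world [554.3 141.1] [70.8 60.1] 82.5 z 0.0959 [ 61.  70. 151.]
blob [243. 194.] 681 world [536.6   7. ] [70.4 60.7] 82.9 z 0.0958 [ 61.  60. 160.]
blob [356. 205.] 697 world [ 511.3 -274.3] [59.4 71.7] 1.8 z 0.0945 [ 87.  46. 151.]
blob [400. 220.] 722 world [ 474.7 -380.9] [60.2 70.8] 16.0 z 0.0944 [ 60.  47. 240.]
blob [324. 278.] 737 world [ 332.  -194.6] [70. 60.] 3.2 z 0.0901 [140.  93. 226.]
stop 0 ((0.0, 0.0), (0.0, 0.0), 0.0) nan
tab 2 [ 0.50388942 -0.08115794  0.13902138] [ 0.50388942 -0.08115794  0.13902138]
((503.889404296875, -81.1579360961914), (2.3290441036224365, 0.0), -92.9570083618164)
lane 0.66 [0.5413 0.0602 0.0078]
lane_front 0.88 [0.5436 0.0638 0.0113]
lane_front 0.16 [ 0.5061 -0.2662  0.0936]
follower_tab 0.65 [ 0.5169 -0.0954  0.0139]
follower_tab 0.2 [ 0.5063 -0.2623  0.0958]
tray 0.78 [ 0.5325 -0.309   0.0061]
spray_bottle 0.84 [0.7392 0.007  0.1131]
spray_bottle 0.62 [ 0.5852 -0.3637  0.0954]
tape_roll 0.59 [0.7463 0.1282 0.0447]
old_a_center 0.79 [0.5511 0.1386 0.0984]
new_a_center 0.82 [ 0.7254 -0.3337  0.0885]
new_a_center 0.78 [ 0.51   -0.2672  0.0929]
new_a_center 0.68 [ 0.334  -0.1914  0.0891]
new_a_center 0.39 [ 0.5174 -0.0979  0.0137]
other_center 0.91 [ 0.472  -0.3648  0.0964]
  return _methods._mean(a, axis=axis, dtype=dtype,
  ret = ret.dtype.type(ret / rcount)
```

Run:
```python
from h import *
p,d=ctrl.snapshot('top')
W=cloud('top',p,d); z=W[...,2]
hsv=cv2.cvtColor(p,cv2.COLOR_BGR2HSV)
print(hsv[172:195:4,148:156].tolist()[2]); print(z[182,144:170].round(3))
# lane whites
m=(hsv[...,1]<60)&(hsv[...,2]>130)&(z<0.04)&(W[...,1]>-0.2)&(W[...,1]<0.3)&(W[...,0]>.4)&(W[...,0]<.65)
P=W[m]; 
print(len(P), np.histogram(P[:,2],bins=[-.01,0,.003,.009,.015,.025,.029,.033,.04]))
for lo,hi in((.003,.009),(.027,.036)):
    Q=P[(P[:,2]>lo)&(P[:,2]<hi)]
    print(cv2.minAreaRect((Q[:,:2]*1000).astype(np.float32)))
y=((hsv[...,0]>18)&(hsv[...,0]<38)&(hsv[...,1]>120)&(hsv[...,2]>90)); y[:,:130]=0;y[:,180:]=0;y[:160]=0;y[205:]=0
P=W[y];print('yellow',len(P),np.percentile(P[:,2],[5,50,95])); print(cv2.minAreaRect((P[:,:2]*1000).astype(np.float32)))
b=(hsv[...,0]>100)&(hsv[...,0]<125)&(hsv[...,1]>120)
b[:,:255]=0;b[:,320:]=0;b[:180]=0;b[230:]=0
P=W[b];print('blue',len(P),np.histogram(P[:,2],bins=10))
for a in P[P[:,2]>.05]: print(a.round(3))
cv2.imwrite('pics/crop1.png',cv2.resize(p[150:240,130:320],None,fx=4,fy=4,interpolation=cv2.INTER_CUBIC))
p,d=ctrl.snapshot('scene');cv2.imwrite('pics/crop2.png',cv2.resize(p[140:260,190:350],None,fx=4.5,fy=4.5,interpolation=cv2.INTER_CUBIC))
W=cloud('scene',p,d); z=W[...,2]
hsv=cv2.cvtColor(p,cv2.COLOR_BGR2HSV)
b=(hsv[...,0]>100)&(hsv[...,0]<128)&(hsv[...,1]>120);b[:,:220]=0;b[:,245:]=0;b[:178]=0;b[236:]=0
P=W[b&(z>.09)];print('tab scene',len(P),P.mean(0),P.min(0),P.max(0));print(cv2.minAreaRect((P[:,:2]*1000).astype(np.float32)))
y=((hsv[...,0]>18)&(hsv[...,0]<38)&(hsv[...,1]>120)&(hsv[...,2]>90)); y[:,:295]=0;y[:,332:]=0;y[:160]=0;y[190:]=0
P=W[y];print('yellow',len(P),np.percentile(P[:,2],[5,50,95])); P=P[P[:,2]>.037]; print(cv2.minAreaRect((P[:,:2]*1000).astype(np.float32)))
```

```text
[[27, 119, 178], [26, 119, 248], [28, 108, 255], [30, 102, 255], [27, 126, 213], [24, 158, 129], [23, 182, 112], [22, 83, 129]]
[-0.004 -0.005 -0.002  0.002  0.039  0.036  0.038  0.042  0.033  0.023
  0.014  0.008  0.004  0.006  0.007  0.007  0.001  0.003  0.005  0.001
  0.004  0.008  0.005  0.002  0.006  0.007]
3304 (array([ 128,  202, 1626,  777,  139,   94,  292,   46]), array([-0.01 ,  0.   ,  0.003,  0.009,  0.015,  0.025,  0.029,  0.033,
        0.04 ]))
((544.60009765625, 58.29008483886719), (396.18701171875, 97.99143981933594), 81.28599548339844)
((544.08251953125, 57.85740661621094), (393.38555908203125, 78.48626708984375), 81.1725845336914)
yellow 116 [0.01421432 0.0320704  0.04119633]
((574.5824584960938, 257.763427734375), (17.49810028076172, 93.14248657226562), 76.11263275146484)
blue 283 (array([227,  53,   0,   0,   0,   0,   0,   0,   0,   3]), array([0.00884796, 0.1173718 , 0.22589564, 0.33441949, 0.44294333,
       0.55146718, 0.65999102, 0.76851487, 0.87703871, 0.98556256,
       1.0940864 ]))
[ 0.538 -0.084  0.154]
[ 0.535 -0.084  0.156]
[ 0.536 -0.086  0.152]
[ 0
[... 1403 characters left out ...]
.5   -0.082  0.076]
[ 0.5   -0.084  0.082]
[ 0.498 -0.079  0.076]
[ 0.498 -0.082  0.076]
[ 0.498 -0.084  0.078]
[ 0.495 -0.077  0.079]
[ 0.495 -0.08   0.074]
[ 0.495 -0.082  0.077]
[ 0.493 -0.077  0.076]
[ 0.492 -0.079  0.081]
[ 0.493 -0.082  0.078]
[ 0.404 -0.05   1.094]
[ 0.492 -0.08   0.05 ]
[ 0.492 -0.083  0.057]
tab scene 209 [ 0.53073376 -0.09077264  0.13015695] [ 0.50313959 -0.60453314  0.09016682] [ 1.04255639 -0.07598355  0.73001778]
((781.1364135742188, -332.6570129394531), (27.390596389770508, 753.8419189453125), 45.957664489746094)
yellow 200 [-0.00303116  0.02736563  0.0384353 ]
((582.6734619140625, 257.01226806640625), (11.955964088439941, 76.95047760009766), 82.35243225097656)
```

View pics/crop1.png

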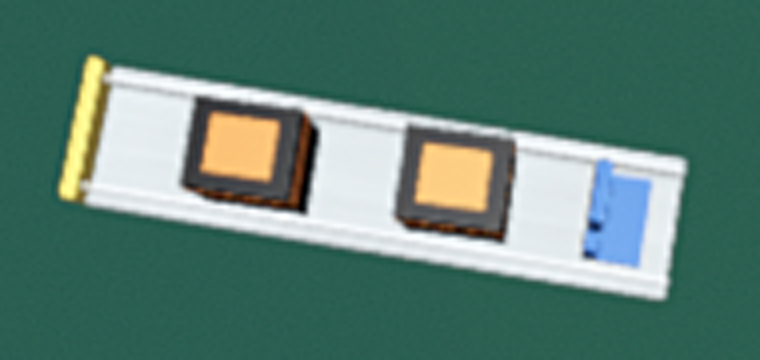

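View pics/crop2.png

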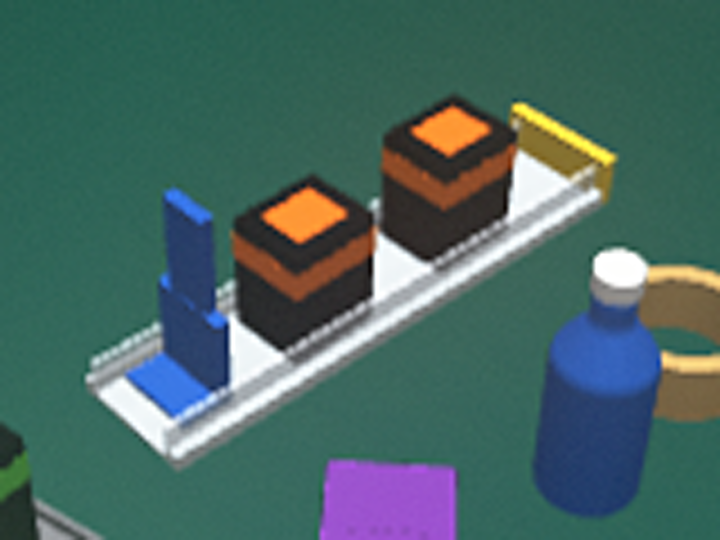

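```bash
cat >> h.py <<'E'
def plan(pos,zdir_deg,s=None):
    """tool down (x=-Z), tool z along world heading zdir_deg; prints tool-frame shift mm & rotvec deg; picks 180 variant by smaller turn"""
    s=s or ctrl.observe(); R0=Ro.from_euler('xyz',s['tcp_rot']).as_matrix(); best=None
    for k in (0,180):
        a=np.radians(zdir_deg+k); x=np.array([0,0,-1.]); z=np.array([np.cos(a),np.sin(a),0]); y=np.cross(z,x)
        R=np.stack([x,y,z],1); rv=np.degrees(Ro.from_matrix(R0.T@R).as_rotvec())
        if best is None or np.linalg.norm(rv)<np.linalg.norm(best): best=rv
    return (R0.T@(np.array(pos)-s['position'])*1000).round(1), best.round(2)
E
python3 - <<'E'
from h import *
s=ctrl.observe(); print(Ro.from_euler('xyz',s['tcp_rot']).as_matrix().round(3))
p,d=ctrl.snapshot('top')
W=cloud('top',p,d); z=W[...,2]
hsv=cv2.cvtColor(p,cv2.COLOR_BGR2HSV)
P=W[(z>.028)&(z<.036)&(W[...,1]>-.15)&(W[...,1]<.25)]*1000
for it,th in enumerate((-8.0,)):
    a=np.radians(th); f=np.array([-np.sin(a),np.cos(a)]); r=np.array([np.cos(a),np.sin(a)])
    L=(P[:,:2]-[544,58]); al=L@f; ac=L@r
    for sgn in (-1,1):
        k=(abs(ac*sgn-37)<9)&(abs(al)<190)
        c=np.polyfit(al[k],ac[k],1); k2=k&(abs(ac-np.polyval(c,al))<4); c=np.polyfit(al[k2],ac[k2],1)
        print(sgn,k2.sum(),'slope deg',np.degrees(np.arctan(c[0])).round(2),'off',c[1].round(2), np.percentile(al[k2],[0,1,99,100]).round(1))
# floor region extent
k=(z>-.001)&(z<.012)&(hsv[...,1]<60)&(hsv[...,2]>130)
L=W[k][:,:2]*1000-[544,58]; al=L@f; ac=L@r; kk=(abs(ac)<45)&(abs(al)<230); print(np.percentile(al[kk],[0,.5,99.5,100]))
kk&=abs(al)<190
h=np.histogram(ac[kk],bins=np.arange(-50,51,4));print(h[0])
print(plan([.521,-.0845,.25],81.5))
E
```

```text
[[ 0.     0.961  0.275]
 [-0.     0.275 -0.961]
 [-1.    -0.     0.   ]]
-1 209 slope deg 0.87 off -36.92 [-188.  -183.   183.6  188.9]
1 149 slope deg 0.92 off 37.11 [-188.9 -187.3  185.2  189.5]
[-201.21732076 -199.33179783  197.63578404  199.22875802]
[  0  87  76  23 113 108  93  97  88  91  85  93  87  89  88  91  92  87
  91  92 106  47   6  54   0]
(array([   1.7,  477.6, -400.4]), array([24.47, -0.  ,  0.  ]))
```

Call:
carry_out(delta_pos=[[2,478,-400],[2,478,-400],[2,478,-400],[2,478,-400],[2,478,-400],[2,478,-400],[2,478,-400],[2,478,-400],[2,478,-400],[2,478,-400],[2,478,-400],[2,478,-400],[2,478,-400],[2,478,-400],[2,478,-400],[2,478,-400],[2,478,-400]], dr=[[24.9,0,0],[24.9,0,0],[24.9,0,0],[24.9,0,0],[24.9,0,0],[24.9,0,0],[24.9,0,0],[24.9,0,0],[24.9,0,0],[24.9,0,0],[24.9,0,0],[24.9,0,0],[24.9,0,0],[24.9,0,0],[24.9,0,0],[24.9,0,0],[24.9,0,0]], fingers=[-0.2,-0.2,-0.2,-0.2,-0.2,-0.2,-0.2,-0.2,-0.2,-0.2,-0.2,-0.2,-0.2,-0.2,-0.2,-0.2,-0.2])

```text
clock: 2.45
position: [0.5209, -0.0863, 0.2498]
tcp_rot: [-0.019, 1.57, -1.748]
ft_force: [-0.4, -1.0, 0.3]
width: 0.602
```

Run:
```python
from h import *
s=ctrl.observe(); print(s['clock'],s['position'],s['width'],s['ft_force'])
p,d=ctrl.snapshot('wrist');cv2.imwrite('pics/w1.png',p)
W=cloud('wrist',p,d,s);hsv=cv2.cvtColor(p,cv2.COLOR_BGR2HSV)
b=(hsv[...,0]>100)&(hsv[...,0]<125)&(hsv[...,1]>120)&(W[...,2]>.142)&(W[...,2]<.165)
P=W[b]*1000;print(len(P));print(cv2.minAreaRect(P[:,:2].astype(np.float32)) if len(P) else '')
print(plan([.5218,-.0845,.136],81.1))
```

```text
2.45 [ 0.52092996 -0.08625581  0.24980856] 0.6015373582555352 [-0.35450345 -0.96963153  0.33251875]
505
((522.318115234375, -82.06900024414062), (9.835495948791504, 36.02241897583008), 81.71267700195312)
(array([113.8,   0.5,  -1.8]), array([-0.15,  0.03, -0.  ]))
```

View pics/w1.png

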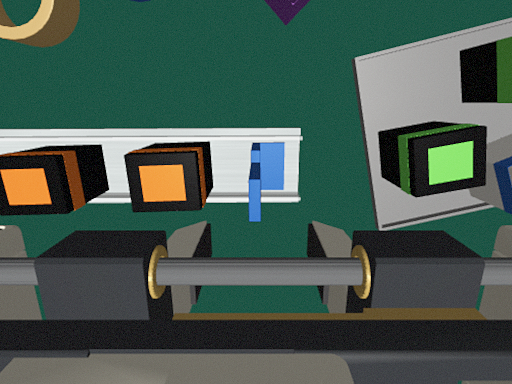

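The wrist view shows the tab (255,190) centred between the fingers and clear of the cartons. I'll lower onto it with the jaws straddling it.

Call:
carry_out(delta_pos=[[40,1,-3],[80,1,-3],[114,1,-3],[114,1,-3],[114,1,-3],[114,1,-3],[114,1,-3]], dr=[[0,0,0],[0,0,0],[0,0,0],[0,0,0],[0,0,0],[0,0,0],[0,0,0]], fingers=[-0.2,-0.2,-0.2,0.6,0.6,0.6,0.6])

```text
clock: 3.2
position: [0.5242, -0.0822, 0.1376]
tcp_rot: [1.608, 1.568, -0.119]
ft_force: [-0.6, 0.5, 0.1]
width: 0.3
```

Call:
carry_out(delta_pos=[[0,0,-8],[0,0,-20],[0,0,-32],[0,0,-44],[0,0,-56],[0,0,-68],[0,0,-80],[0,0,-92],[0,0,-104],[0,0,-116],[0,0,-128],[0,0,-140],[0,0,-150],[0,0,-158],[0,0,-166],[0,0,-172],[0,0,-177],[0,0,-180],[0,0,-180]], dr=[[0,0,0],[0,0,0],[0,0,0],[0,0,0],[0,0,0],[0,0,0],[0,0,0],[0,0,0],[0,0,0],[0,0,0],[0,0,0],[0,0,0],[0,0,0],[0,0,0],[0,0,0],[0,0,0],[0,0,0],[0,0,0],[0,0,0]], fingers=[0.6,0.6,0.6,0.6,0.6,0.6,0.6,0.6,0.6,0.6,0.6,0.6,0.6,0.6,0.6,0.6,0.6,0.6,0.6])

```text
clock: 5.1
position: [0.5508, 0.0967, 0.1356]
tcp_rot: [-2.989, 1.57, 1.568]
ft_force: [-1.2, -1.5, 0.3]
width: 0.198
```

Run:
```python
from h import *
s=ctrl.observe(); print(s['clock'],s['position'],s['width'],s['ft_force'])
for n in('top','scene'):
    p,d=ctrl.snapshot(n);cv2.imwrite(f'pics/{n}2.png',p)
print(plan([.55,.1,.136],81.1))
```

```text
5.1 [0.5508421  0.09665701 0.1356088 ] 0.19789248083567404 [-1.22875673 -1.51354263  0.29226896]
(array([-0.4, -1.5, -3.2]), array([-0.  , -0.06, -0.01]))
```

View pics/scene2.png

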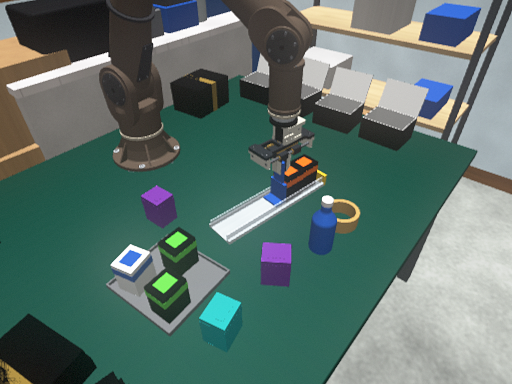

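Pushing works: the follower (270,195) and both orange cartons are near the stop. I'll finish in small steps.

Call:
carry_out(delta_pos=[[0,0,-3],[0,0,-5],[0,0,-7],[0,0,-9],[0,0,-10],[0,0,-10]], dr=[[0,0,0],[0,0,0],[0,0,0],[0,0,0],[0,0,0],[0,0,0]], fingers=[0.6,0.6,0.6,0.6,0.6,0.6])

```text
clock: 5.8
position: [0.5525, 0.106, 0.1356]
tcp_rot: [2.788, 1.571, 1.062]
ft_force: [-0.1, -2.6, -0.3]
width: 0.203
```

Call:
carry_out(delta_pos=[[0,0,-2],[0,0,-4],[0,0,-5],[0,0,-5]], dr=[[0,0,0],[0,0,0],[0,0,0],[0,0,0]], fingers=[0.6,0.6,0.6,0.6])

```text
clock: 6.2
position: [0.5533, 0.111, 0.1356]
tcp_rot: [3.021, 1.57, 1.295]
ft_force: [0.7, -3.3, -0.7]
width: 0.2
```

```bash
cat > st.py <<'E'
from h import *
import sys
p,d=ctrl.snapshot('top');W=cloud('top',p,d); z=W[...,2]
m=((z>0.085)&(z<0.108)).astype(np.uint8)
n,l,st,ce=cv2.connectedComponentsWithStats(m)
hsv=cv2.cvtColor(p,cv2.COLOR_BGR2HSV)
a=np.radians(81.1);f=np.array([np.cos(a),np.sin(a)]);r=np.array([f[1],-f[0]]);O=np.array([544.5,60.7])
for nm,(lo,hi) in dict(orange=(5,20),green=(45,75)).items():
    c=((hsv[...,0]>lo)&(hsv[...,0]<hi)&(hsv[...,1]>90)&(hsv[...,2]>120)&(z>.085)&(z<.115)).astype(np.uint8)
    n,l,st,ce=cv2.connectedComponentsWithStats(c)
    for i in range(1,n):
        if st[i,4]<60: continue
        P=W[l==i]*1000; R=cv2.minAreaRect(P[:,:2].astype(np.float32)); q=np.array(R[0])-O
        print(nm,ce[i].round(),'world',np.round(R[0],1),'lane x,y',(q@r).round(1),(q@f).round(1),'ang',round(R[2],1),np.round(R[1],1),'z',np.median(P[:,2]).round(1))
cv2.imwrite(f'pics/{sys.argv[1]}.png',cv2.resize(p[100:260,130:430],None,fx=2.5,fy=2.5,interpolation=cv2.INTER_CUBIC))
s=ctrl.observe();print(s['clock'],s['position'],s['ft_force'])
E
python3 st.py t3
python3 - <<'E'
from h import *
p,d=ctrl.snapshot('scene');cv2.imwrite('pics/s3.png',cv2.resize(p[110:260,190:350],None,fx=4.5,fy=3.9,interpolation=cv2.INTER_CUBIC))
E
```

```text
green [396. 174.] world [ 590.  -374.7] lane x,y 112.3 -423.2 ang 4.8 [40.  47.3] z 94.8
6.25 [0.55324117 0.11107078 0.13566988] [ 0.73108112 -2.48611613 -1.6199034 ]
```

View pics/s3.png

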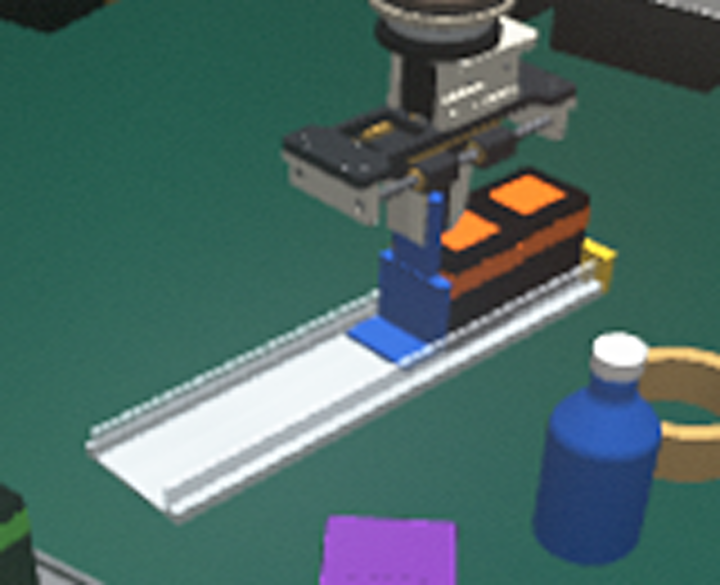

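Nearly there; the cartons touch each other and sit close to the stop. I'll push on until the force rises.

Call:
carry_out(delta_pos=[[0,0,-1],[0,0,-2],[0,0,-3],[0,0,-4],[0,0,-4]], dr=[[0,0,0],[0,0,0],[0,0,0],[0,0,0],[0,0,0]], fingers=[0.6,0.6,0.6,0.6,0.6])

```text
clock: 6.8
position: [0.5538, 0.1148, 0.1357]
tcp_rot: [2.683, 1.571, 0.957]
ft_force: [-0.4, -3.7, -0.4]
width: 0.204
```

Call:
carry_out(delta_pos=[[0,0,-1],[0,0,-2],[0,0,-3],[0,0,-3]], dr=[[0,0,0],[0,0,0],[0,0,0],[0,0,0]], fingers=[0.6,0.6,0.6,0.6])

```text
clock: 7.2
position: [0.5539, 0.1151, 0.1357]
tcp_rot: [-0.251, 1.568, -1.98]
ft_force: [-2.8, -11.0, 3.6]
width: 0.202
```

Contact at 11 N with no further travel, so the row is tight. Drawing the follower back.

Call:
carry_out(delta_pos=[[0,0,5],[0,0,12],[0,0,20],[0,0,35],[0,0,50],[0,0,65],[0,0,80],[0,0,95],[0,0,110],[0,0,125],[0,0,140],[0,0,155],[0,0,170],[0,0,183],[0,0,194],[0,0,202],[0,0,208],[0,0,212],[0,0,212]], dr=[[0,0,0],[0,0,0],[0,0,0],[0,0,0],[0,0,0],[0,0,0],[0,0,0],[0,0,0],[0,0,0],[0,0,0],[0,0,0],[0,0,0],[0,0,0],[0,0,0],[0,0,0],[0,0,0],[0,0,0],[0,0,0],[0,0,0]], fingers=[0.6,0.6,0.6,0.6,0.6,0.6,0.6,0.6,0.6,0.6,0.6,0.6,0.6,0.6,0.6,0.6,0.6,0.6,0.6])

```text
clock: 9.1
position: [0.5211, -0.0924, 0.1356]
tcp_rot: [-0.934, 1.57, -2.662]
ft_force: [0.4, -0.2, 0.4]
width: 0.198
```

```bash
python3 st.py t4
```

```text
orange [159. 181.] world [566.4 218.4] lane x,y -2.7 159.2 ang 80.8 [45.1 39.2] z 96.1
orange [186. 184.] world [558.5 149.1] lane x,y 0.1 89.5 ang 81.8 [45.7 40.1] z 96.0
green [396. 174.] world [ 589.7 -374.5] lane x,y 112.0 -422.9 ang 4.3 [39.5 46.7] z 94.8
9.15 [ 0.5210124  -0.09207951  0.1355697 ] [ 0.5702181   0.13043731 -0.27970168]
```

View pics/t4.png

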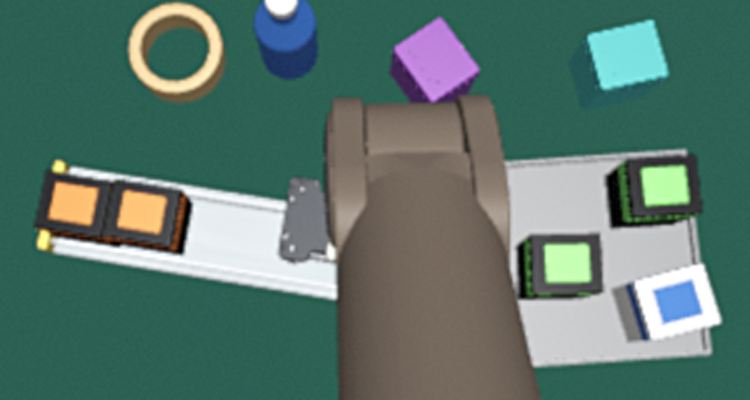

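Both orange cartons stand tight at the stop (crop (73,203) and (143,210)), 69.7 mm apart. The follower is drawn back and hidden under the arm. Raising and going to the first green carton.

Call:
carry_out(delta_pos=[[0,0,0],[0,0,-3],[-50,0,-3],[-100,0,-3],[-115,0,-3]], dr=[[0,0,0],[0,0,0],[0,0,0],[0,0,0],[0,0,0]], fingers=[0.2,0.0,0.0,-0.5,-1])

```text
clock: 9.65
position: [0.524, -0.0884, 0.2557]
tcp_rot: [1.64, 1.564, -0.086]
ft_force: [-0.1, 0.2, -0.3]
width: 0.582
```

Run:
```python
from h import *
s=ctrl.observe(); print(s['position'],s['joint_positions'].round(3),s['ft_force'])
print(plan([.511,-.2743,.25],1.8))
```

```text
[ 0.52397815 -0.08837382  0.25572329] [ 0.225  0.289 -0.201  1.787  0.065  1.065 -1.725] [-0.10718542  0.20201784 -0.25309791]
(array([  5.7,  15.9, 185.7]), array([79.31, -0.3 , -0.31]))
```

Call:
carry_out(delta_pos=[[6,16,40],[6,16,80],[6,16,110],[6,16,140],[6,16,170],[6,16,186],[6,16,186],[6,16,186],[6,16,186],[6,16,186],[6,16,186],[6,16,186],[6,16,186],[6,16,186],[6,16,186]], dr=[[-8,0,0],[-16,0,0],[-24,0,0],[-32,0,0],[-40,0,0],[-48,0,0],[-56,0,0],[-64,0,0],[-72,0,0],[-80,0,0],[-88,0,0],[-96,0,0],[-100.7,0,0],[-100.7,0,0],[-100.7,0,0]], fingers=[-1,-1,-1,-1,-1,-1,-1,-1,-1,-1,-1,-1,-1,-1,-1])

```text
clock: 11.15
position: [0.5088, -0.2749, 0.2446]
tcp_rot: [2.292, 1.571, 2.32]
ft_force: [0.5, 0.1, -0.9]
width: 0.998
```

```bash
cat > wr.py <<'E'
from h import *
import sys
s=ctrl.observe(); print(s['clock'],s['position'],s['joint_positions'].round(2),s['width'])
p,d=ctrl.snapshot('wrist');cv2.imwrite(f'pics/{sys.argv[1]}.png',p)
W=cloud('wrist',p,d,s);z=W[...,2]
m=((z>0.085)&(z<0.105)).astype(np.uint8)
n,l,st,ce=cv2.connectedComponentsWithStats(m)
for i in range(1,n):
    if st[i,4]<400: continue
    P=W[l==i]*1000;R=cv2.minAreaRect(P[:,:2].astype(np.float32));print(ce[i].round(),np.round(R[0],1),np.round(R[1],1),round(R[2],1),np.median(P[:,2]).round(1))
E
python3 wr.py w5
```

```text
11.15 [ 0.50882538 -0.27489406  0.24463869] [ 0.75  0.41 -0.48  1.67  0.21  1.11  0.24] 0.9981830589593512
[487.  51.] [ 713.4 -150.6] [54.8 60.5] 34.5 89.6
[67. 89.] [ 331.  -193.4] [71.1 60.1] 3.0 89.6
[260. 179.] [ 510.6 -272.9] [60.1 70. ] 1.6 93.6
[465. 222.] [ 719.1 -312.8] [60.6 18.4] 6.6 89.3
[221. 250.] [ 467.  -347.3] [18.4 62.1] 89.8 93.2
[320. 248.] [ 576.5 -345.4] [38.8 16.6] 6.6 93.3
[226. 294.] [ 479.  -398.8] [59.9 31.8] 14.6 93.6
[329. 293.] [ 590.8 -397. ] [60.  22.1] 1.5 93.6
```

View pics/w5.png

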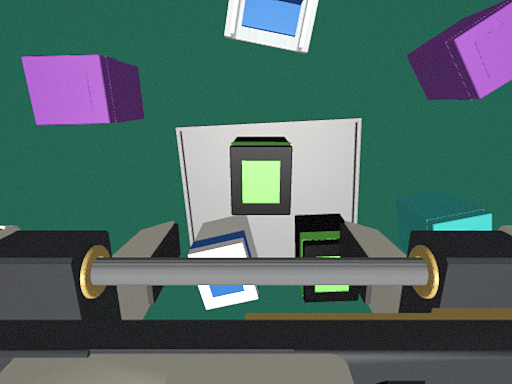

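The first green carton is at (260,178), centred between the fingers. Descending to grip its 60 mm side.

Call:
carry_out(delta_pos=[[40,2,2],[80,2,2],[120,2,2],[150,2,2],[174,2,2],[174,2,2],[174,2,2],[174,2,2],[174,2,2],[174,2,2],[174,2,2],[174,2,2]], dr=[[0,0,0],[0,0,0],[0,0,0],[0,0,0],[0,0,0],[0,0,0],[0,0,0],[0,0,0],[0,0,0],[0,0,0],[0,0,0],[0,0,0]], fingers=[-1,-1,-1,-1,-1,-1,0.6,0.6,0.6,0.6,0.6,0.6])

```text
clock: 12.4
position: [0.511, -0.2734, 0.0716]
tcp_rot: [-0.753, 1.57, -0.722]
ft_force: [-0.5, 0.0, 7.4]
width: 0.652
```

Call:
carry_out(delta_pos=[[-20,0,0],[-60,0,0],[-100,0,0],[-140,0,0],[-180,0,0],[-180,0,0],[-180,0,0]], dr=[[0,0,0],[0,0,0],[0,0,0],[0,0,0],[0,0,0],[0,0,0],[0,0,0]], fingers=[0.6,0.6,0.6,0.6,0.6,0.6,0.6])

```text
clock: 13.1
position: [0.5107, -0.2732, 0.2512]
tcp_rot: [-0.74, 1.569, -0.71]
ft_force: [-0.0, -0.8, -2.7]
width: 0.652
```

Run:
```python
from h import *
s=ctrl.observe(); print(s['position'],s['joint_positions'].round(3),s['ft_force'],s['width'])
print(plan([.5466,.0739,.25],-8.9))
```

```text
[ 0.51073358 -0.273193    0.25115509] [ 0.752  0.409 -0.49   1.658  0.21   1.125  0.236] [-0.01520687 -0.76041308 -2.69388938] 0.6524334962938968
(array([  0.9, 345.8,  46.5]), array([10.66,  0.06,  0.05]))
```

Call:
carry_out(delta_pos=[[0,30,4],[0,65,9],[0,100,14],[0,135,18],[0,170,23],[0,205,28],[0,240,32],[0,270,36],[0,300,40],[0,325,44],[0,340,46],[1,346,46.5],[1,346,46.5],[1,346,46.5],[1,346,46.5]], dr=[[1,0,0],[2,0,0],[3,0,0],[4,0,0],[5,0,0],[6,0,0],[7,0,0],[8,0,0],[9,0,0],[10,0,0],[10.7,0,0],[10.7,0,0],[10.7,0,0],[10.7,0,0],[10.7,0,0]], fingers=[0.6,0.6,0.6,0.6,0.6,0.6,0.6,0.6,0.6,0.6,0.6,0.6,0.6,0.6,0.6])

```text
clock: 14.6
position: [0.5464, 0.0726, 0.2493]
tcp_rot: [-2.189, 1.57, -2.346]
ft_force: [0.7, -0.2, -2.3]
width: 0.653
```

```bash
python3 wr.py w6; python3 st.py t6
python3 - <<'E'
from h import *
print(plan([.5466,.0739,.25],-8.9))
E
```

```text
14.6 [0.54640481 0.07264401 0.24926283] [ 0.19  0.38 -0.56  1.72  0.22  1.11 -0.6 ] 0.6527250011919034
[256.  67.] [560.1 173.6] [114.   62.9] 81.2 95.6
[451. 198.] [739.1  22.3] [62.9 27.9] 52.2 96.1
green [397. 174.] world [ 589.9 -375. ] lane x,y 112.2 -423.4 ang 4.3 [40.1 47.7] z 94.4
14.7 [0.54651711 0.07305471 0.24960183] [ 0.01115401 -0.07705948 -2.95760199]
(array([-0.4,  0.8, -0.1]), array([-0.12, -0.01,  0.03]))
```

View pics/w6.png

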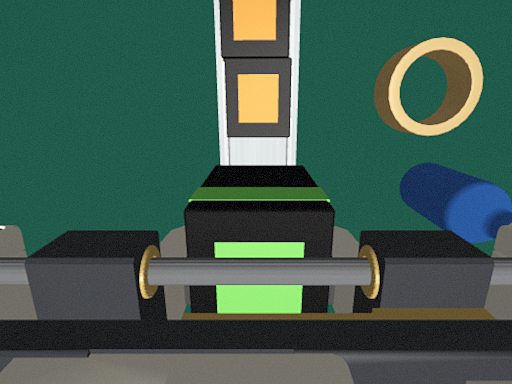

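View pics/t6.png

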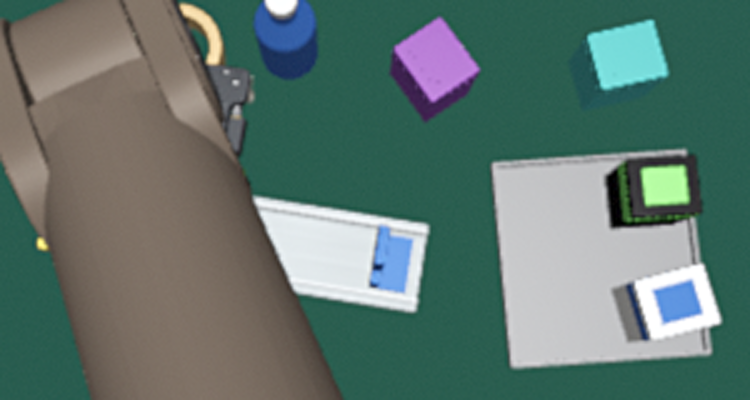

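The wrist view shows the carton centred over the lane between the walls (cols 218–298), with the old cartons ahead. Lowering it.

Call:
carry_out(delta_pos=[[40,0.8,0],[80,0.8,0],[110,0.8,0],[135,0.8,0],[150,0.8,0],[160,0.8,0],[167,0.8,0],[172,0.8,0],[175,0.8,0],[176,0.8,0],[176,0.8,0]], dr=[[0,0,0],[0,0,0],[0,0,0],[0,0,0],[0,0,0],[0,0,0],[0,0,0],[0,0,0],[0,0,0],[0,0,0],[0,0,0]], fingers=[0.6,0.6,0.6,0.6,0.6,0.6,0.6,0.6,0.6,0.6,0.6])

```text
clock: 15.8
position: [0.5469, 0.075, 0.074]
tcp_rot: [0.15, 1.57, -0.006]
ft_force: [-0.4, -0.2, -2.6]
width: 0.652
```

Call:
carry_out(delta_pos=[[1,0,0],[1.5,0,0],[1.5,0,0],[1.5,0,0],[1.5,0,0],[1.5,0,0],[-40,0,0],[-90,0,0],[-140,0,0],[-180,0,0],[-180,0,0]], dr=[[0,0,0],[0,0,0],[0,0,0],[0,0,0],[0,0,0],[0,0,0],[0,0,0],[0,0,0],[0,0,0],[0,0,0],[0,0,0]], fingers=[0.6,0.6,0,-0.6,-0.9,-0.9,-0.9,-0.9,-0.9,-0.9,-0.9])

```text
clock: 16.9
position: [0.5493, 0.0762, 0.2596]
tcp_rot: [0.328, 1.561, 0.172]
ft_force: [0.8, -0.4, 0.2]
width: 0.949
```

```bash
python3 wr.py w7
python3 - <<'E'
from h import *
print(ctrl.observe()['ft_force'],plan([.5903,-.3740,.25],4.4))
E
```

```text
16.9 [0.54933432 0.07619906 0.25959892] [ 0.19  0.37 -0.57  1.71  0.22  1.12 -0.6 ] 0.9489874929794648
[252.  69.] [560.7 177.1] [123.3  61.9] 82.6 95.6
[255. 179.] [547.1  75.6] [70.1 60.1] 81.0 95.6
[440. 199.] [739.   22.5] [62.8 26.8] 52.0 96.1
[-0.2644209  -0.0565239  -0.84362382] (array([   6.5, -437.5,  111.5]), array([-13.35,   0.33,  -0.05]))
```

View pics/w7.png

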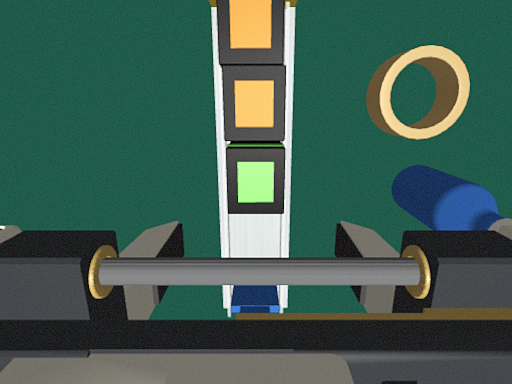

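First green carton stands in the lane (255,180) with a small gap to the old ones, at z 95.6 and aligned. Going for the second.

Call:
carry_out(delta_pos=[[2,-50,12],[2,-98,25],[2,-146,37],[2,-194,50],[2,-242,62],[2,-290,74],[2,-338,86],[2,-386,98],[2,-420,107],[2,-437,112],[2,-437,112],[2,-437,112],[2,-437,112]], dr=[[-2,0,0],[-4,0,0],[-6,0,0],[-8,0,0],[-10,0,0],[-12,0,0],[-13.3,0,0],[-13.3,0,0],[-13.3,0,0],[-13.3,0,0],[-13.3,0,0],[-13.3,0,0],[-13.3,0,0]], fingers=[-1,-1,-1,-1,-1,-1,-1,-1,-1,-1,-1,-1,-1])

```text
clock: 18.25
position: [0.5896, -0.3721, 0.251]
tcp_rot: [2.027, 1.569, 2.105]
ft_force: [0.0, 0.4, 0.3]
width: 1.003
```

```bash
python3 wr.py w8
python3 - <<'E'
from h import *
print(ctrl.observe()['position'],plan([.5906,-.3738,.0716],4.4))
E
```

```text
18.25 [ 0.58963613 -0.37213063  0.25104675] [ 0.76  0.61 -0.48  1.34  0.28  1.26  0.36] 1.002713174396982
[397. 159.] [ 726.4 -341.2] [60.8 70.1] 13.6 89.6
[143. 178.] [ 473.8 -380. ] [60.6 70.1] 15.3 93.6
[258. 180.] [ 589.5 -372.3] [60.1 70.5] 4.0 93.6
[ 0.58972782 -0.37220446  0.25144081] (array([179.8,  -1.8,   0.8]), array([ 0.1 , -0.02, -0.05]))
```

View pics/w8.png

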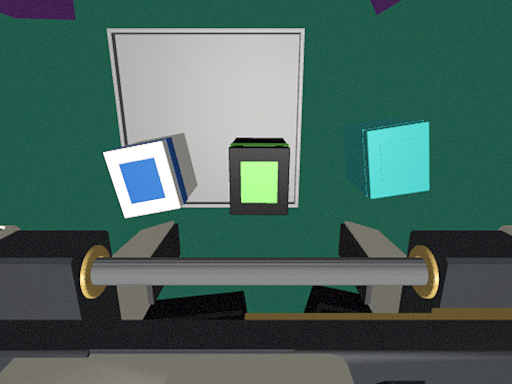

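The second green carton is at (259,180), centred, with the white carton at (145,180) clear of the finger path. Descending.

Call:
carry_out(delta_pos=[[40,0,0],[80,0,0],[120,0,0],[155,0,0],[180,0,0],[180,0,0],[180,0,0],[180,0,0],[180,0,0],[180,0,0],[180,0,0],[180,0,0]], dr=[[0,0,0],[0,0,0],[0,0,0],[0,0,0],[0,0,0],[0,0,0],[0,0,0],[0,0,0],[0,0,0],[0,0,0],[0,0,0],[0,0,0]], fingers=[-0.95,-0.95,-0.95,-0.95,-0.95,-0.95,0.6,0.6,0.6,0.6,0.6,0.6])

```text
clock: 19.5
position: [0.59, -0.3744, 0.073]
tcp_rot: [-0.683, 1.569, -0.607]
ft_force: [-0.5, 1.2, 5.8]
width: 0.65
```

Call:
carry_out(delta_pos=[[-20,0,0],[-60,0,0],[-100,0,0],[-140,0,0],[-180,0,0],[-180,0,0],[-180,0,0]], dr=[[0,0,0],[0,0,0],[0,0,0],[0,0,0],[0,0,0],[0,0,0],[0,0,0]], fingers=[0.6,0.6,0.6,0.6,0.6,0.6,0.6])

```text
clock: 20.2
position: [0.5896, -0.3742, 0.2526]
tcp_rot: [-0.734, 1.569, -0.658]
ft_force: [-0.2, 0.4, -2.5]
width: 0.654
```

```bash
python3 st.py t9
python3 - <<'E'
from h import *
s=ctrl.observe(); print(s['position'],s['joint_positions'].round(3),s['ft_force'],s['width'])
print(plan([.5345,-.003,.25],-8.9))
E
```

```text
orange [159. 181.] world [566.3 218.7] lane x,y -2.9 159.5 ang 81.4 [47.  39.2] z 95.9
orange [186. 184.] world [558.3 148.8] lane x,y 0.0 89.2 ang 81.5 [45.9 39.5] z 96.2
20.25 [ 0.58890212 -0.37403986  0.25099046] [-8.28195564e-01  1.93928979e-05 -1.93593688e+00]
[ 0.58890212 -0.37403986  0.25099046] [ 0.766  0.606 -0.475  1.339  0.277  1.263  0.356] [-8.28195564e-01  1.93928979e-05 -1.93593688e+00] 0.6540729028286503
(array([  1.1, 374.1, -26. ]), array([ 1.326e+01, -6.000e-02, -1.000e-02]))
```

Call:
carry_out(delta_pos=[[0,30,-2],[0,65,-5],[0,100,-7],[0,135,-9],[0,170,-12],[0,205,-14],[0,240,-17],[0,275,-19],[0,310,-22],[0,340,-24],[0,362,-25],[0,374,-26],[0,374,-26],[0,374,-26],[0,374,-26]], dr=[[1,0,0],[2,0,0],[3,0,0],[4,0,0],[5,0,0],[6,0,0],[7,0,0],[8,0,0],[9.5,0,0],[11,0,0],[12.5,0,0],[13.3,0,0],[13.3,0,0],[13.3,0,0],[13.3,0,0]], fingers=[0.6,0.6,0.6,0.6,0.6,0.6,0.6,0.6,0.6,0.6,0.6,0.6,0.6,0.6,0.6])

```text
clock: 21.75
position: [0.5348, -0.0046, 0.251]
tcp_rot: [-2.585, 1.569, -2.742]
ft_force: [-0.5, -1.3, -1.7]
width: 0.652
```

```bash
python3 wr.py w10
python3 - <<'E'
from h import *
print(plan([.5345,-.003,.075],-8.9))
E
```

```text
21.75 [ 0.53483151 -0.00464818  0.25096057] [ 0.33  0.35 -0.55  1.76  0.2   1.09 -0.45] 0.6517375923757205
[257.  24.] [555.4 134.5] [37.2 60.3] 81.2 95.5
[258.  95.] [547.2  75.3] [68.7 60.1] 81.0 95.6
[460. 127.] [736.9  16.3] [63.2 28.5] 72.4 96.3
(array([176.1,   1.6,  -0.5]), array([-0.12, -0.05,  0.03]))
```

View pics/w10.png

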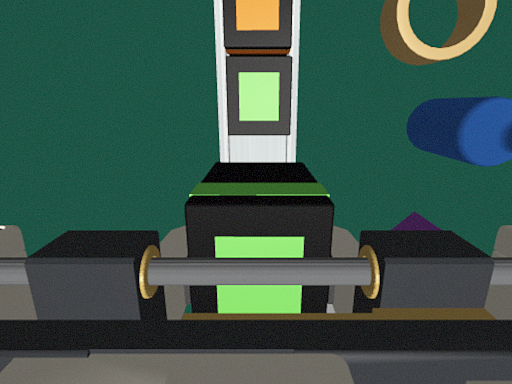

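Centred over the lane with the first green carton ahead at (259,95). Lowering and releasing.

Call:
carry_out(delta_pos=[[40,1,-0.4],[80,1,-0.4],[110,1,-0.4],[135,1,-0.4],[150,1,-0.4],[160,1,-0.4],[167,1,-0.4],[172,1,-0.4],[175,1,-0.4],[176,1,-0.4],[176,1,-0.4]], dr=[[0,0,0],[0,0,0],[0,0,0],[0,0,0],[0,0,0],[0,0,0],[0,0,0],[0,0,0],[0,0,0],[0,0,0],[0,0,0]], fingers=[0.6,0.6,0.6,0.6,0.6,0.6,0.6,0.6,0.6,0.6,0.6])

```text
clock: 22.9
position: [0.535, -0.0021, 0.076]
tcp_rot: [0.016, 1.57, -0.14]
ft_force: [0.1, -0.4, -1.1]
width: 0.65
```

Run:
```python
from h import *
s=ctrl.observe(); print(s['position'],s['ft_force'],s['width'])
```

```text
[ 0.53500726 -0.0021205   0.0760463 ] [ 0.13855936 -0.42954095 -1.10728963] 0.6504588293463421
```

Call:
carry_out(delta_pos=[[1,0,0],[2,0,0],[2,0,0],[2,0,0],[2,0,0],[2,0,0],[2,0,0],[-40,0,0],[-90,0,0],[-140,0,0],[-180,0,0],[-180,0,0],[-180,0,0]], dr=[[0,0,0],[0,0,0],[0,0,0],[0,0,0],[0,0,0],[0,0,0],[0,0,0],[0,0,0],[0,0,0],[0,0,0],[0,0,0],[0,0,0],[0,0,0]], fingers=[0.6,0.6,0.6,0,-0.6,-0.9,-0.9,-0.9,-0.9,-0.9,-0.9,-0.9,-0.9])

```text
clock: 24.2
position: [0.5352, -0.0022, 0.2565]
tcp_rot: [-0.045, 1.569, -0.201]
ft_force: [0.7, -0.6, -0.5]
width: 0.954
```

```bash
python3 wr.py w11
python3 - <<'E'
from h import *
p,d=ctrl.snapshot('wrist');s=ctrl.observe();W=cloud('wrist',p,d,s);hsv=cv2.cvtColor(p,cv2.COLOR_BGR2HSV)
b=(hsv[...,0]>100)&(hsv[...,0]<125)&(hsv[...,1]>120)&(W[...,2]>.142)&(W[...,2]<.165)
P=W[b]*1000;print(len(P),s['position']);print(cv2.minAreaRect(P[:,:2].astype(np.float32)) if len(P) else '')
E
```

```text
24.2 [ 0.53516181 -0.00223115  0.25651796] [ 0.34  0.34 -0.56  1.75  0.2   1.1  -0.45] 0.9537282578376863
[256.  26.] [555.7 136.5] [41.2 60.3] 81.0 95.6
[258.  98.] [547.3  75.4] [68.5 60.1] 81.0 95.6
[455. 129.] [736.4  16.8] [63.  27.5] 70.9 96.7
[258. 176.] [5.356e+02 5.000e-01] [69.6 60.1] 81.0 95.6
396 [ 0.53408054 -0.00241668  0.25457285]
((625.3563232421875, -44.24456787109375), (263.3486633300781, 24.645456314086914), 22.410240173339844)
```

View pics/w11.png

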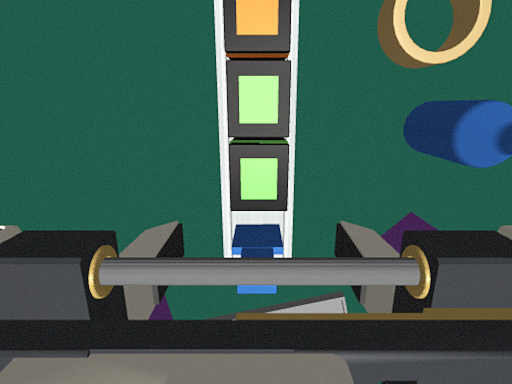

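Both green cartons are standing in the lane ((259,98) and (259,178)), aligned and at z 95.6, with the follower behind. Next: turn 90° and straddle the tab again.

Run:
```python
from h import *
s=ctrl.observe();print(plan([.5212,-.0880,.25],-98.9+0.0), s['position'])
```

```text
(array([  4.6, -86.5,   0.6]), array([ 8.996e+01, -6.000e-02,  1.100e-01])) [ 0.53408054 -0.00241668  0.25457285]
```

Call:
carry_out(delta_pos=[[4,-10,0],[4,-20,0],[4,-35,0],[4,-50,0],[4,-65,0],[4,-80,0],[4,-86,0.5],[4,-86,0.5],[4,-86,0.5],[4,-86,0.5],[4,-86,0.5],[4,-86,0.5],[4,-86,0.5],[4,-86,0.5],[4,-86,0.5]], dr=[[8,0,0],[16,0,0],[24,0,0],[32,0,0],[40,0,0],[48,0,0],[56,0,0],[64,0,0],[72,0,0],[80,0,0],[88,0,0],[90,0,0],[90,0,0],[90,0,0],[90,0,0]], fingers=[-0.9,-0.9,-0.6,-0.2,-0.2,-0.2,-0.2,-0.2,-0.2,-0.2,-0.2,-0.2,-0.2,-0.2,-0.2])

```text
clock: 25.8
position: [0.5216, -0.0871, 0.2511]
tcp_rot: [-1.498, 1.57, 3.06]
ft_force: [-0.2, -0.1, 0.6]
width: 0.599
```

Run:
```python
from h import *
s=ctrl.observe()
p,d=ctrl.snapshot('wrist');cv2.imwrite('pics/w12.png',p);W=cloud('wrist',p,d,s);hsv=cv2.cvtColor(p,cv2.COLOR_BGR2HSV)
b=(hsv[...,0]>100)&(hsv[...,0]<125)&(hsv[...,1]>120)&(W[...,2]>.142)&(W[...,2]<.165)&(W[...,1]<-.05)&(W[...,0]<.6)
P=W[b]*1000;print(len(P),s['position'],s['width']);print(cv2.minAreaRect(P[:,:2].astype(np.float32)))
print(plan([.5212,-.0880,.136],-98.9), s['joint_positions'][6])
```

```text
502 [ 0.52164417 -0.08712377  0.25107831] 0.5986314497309625
((521.1964111328125, -88.21875762939453), (9.13975715637207, 35.541343688964844), 80.97735595703125)
(array([115.2,  -0.3,   0.9]), array([0.02, 0.  , 0.05])) -1.7370791534198482
```

View pics/w12.png

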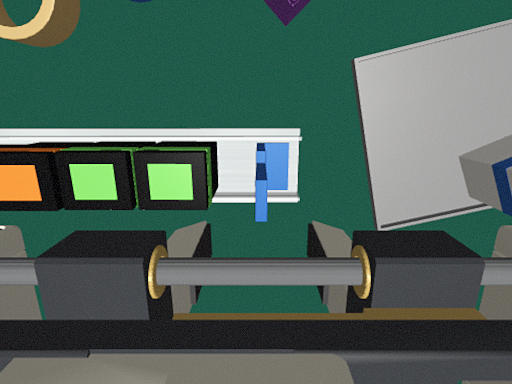

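Tab at (262,190) between the fingers, everything as expected. Lower, close loosely and start pushing.

Call:
carry_out(delta_pos=[[40,0,1],[80,0,1],[115,0,1],[115,0,1],[115,0,1],[115,0,1],[115,0,1],[115,0,-4],[115,0,-12],[115,0,-20],[115,0,-28],[115,0,-36],[115,0,-43],[115,0,-49],[115,0,-54],[115,0,-57],[115,0,-57]], dr=[[0,0,0],[0,0,0],[0,0,0],[0,0,0],[0,0,0],[0,0,0],[0,0,0],[0,0,0],[0,0,0],[0,0,0],[0,0,0],[0,0,0],[0,0,0],[0,0,0],[0,0,0],[0,0,0],[0,0,0]], fingers=[-0.2,-0.2,-0.2,-0.2,0.6,0.6,0.6,0.6,0.6,0.6,0.6,0.6,0.6,0.6,0.6,0.6,0.6])

```text
clock: 27.55
position: [0.5307, -0.0303, 0.1366]
tcp_rot: [-2.328, 1.57, 2.229]
ft_force: [-0.1, -0.7, 0.3]
width: 0.201
```

Call:
carry_out(delta_pos=[[0,0,-1],[0,0,-2],[0,0,-3],[0,0,-4],[0,0,-4]], dr=[[0,0,0],[0,0,0],[0,0,0],[0,0,0],[0,0,0]], fingers=[0.6,0.6,0.6,0.6,0.6])

```text
clock: 28.05
position: [0.5312, -0.027, 0.1366]
tcp_rot: [-1.02, 1.57, -2.747]
ft_force: [-1.0, -2.5, -0.1]
width: 0.204
```

Call:
carry_out(delta_pos=[[0,0,-1],[0,0,-2],[0,0,-3],[0,0,-4],[0,0,-4]], dr=[[0,0,0],[0,0,0],[0,0,0],[0,0,0],[0,0,0]], fingers=[0.6,0.6,0.6,0.6,0.6])

```text
clock: 28.55
position: [0.5318, -0.0232, 0.1366]
tcp_rot: [-0.764, 1.57, -2.49]
ft_force: [-1.3, -4.5, -0.9]
width: 0.198
```

Call:
carry_out(delta_pos=[[0,0,-1],[0,0,-2],[0,0,-2]], dr=[[0,0,0],[0,0,0],[0,0,0]], fingers=[0.6,0.6,0.6])

```text
clock: 28.85
position: [0.5318, -0.0231, 0.1366]
tcp_rot: [-0.291, 1.568, -2.02]
ft_force: [-2.5, -10.4, 0.9]
width: 0.199
```

Solid contact (10 N) at exactly the predicted position. Centre the fingers, open and lift away.

Call:
carry_out(delta_pos=[[0,0,3],[0,0,6],[0,0,6],[0,0,6],[0,0,6],[-30,0,6],[-70,0,6],[-110,0,6],[-150,0,40],[-160,0,80],[-160,0,120],[-160,-30,160],[-160,-60,200],[-160,-60,240],[-160,-60,260],[-160,-60,260],[-160,-60,260]], dr=[[0,0,0],[0,0,0],[0,0,0],[0,0,0],[0,0,0],[0,0,0],[0,0,0],[0,0,0],[0,0,0],[0,0,0],[0,0,0],[0,0,0],[0,0,0],[0,0,0],[0,0,0],[0,0,0],[0,0,0]], fingers=[0.6,0.6,0.2,-0.1,-0.2,-0.2,-0.2,-0.2,-0.2,-0.2,-0.2,-0.2,-0.2,-0.2,-0.2,-0.2,-0.2])

```text
clock: 30.55
position: [0.4328, -0.268, 0.2966]
tcp_rot: [-3.038, 1.57, 1.518]
ft_force: [0.3, 0.2, 0.5]
width: 0.602
```

```bash
sed -i 's/544.5,60.7/545.2,65.0/' st.py; python3 st.py t13;  python3 - <<'E'
from h import *
p,d=ctrl.snapshot('scene');cv2.imwrite('pics/s13.png',cv2.resize(p[110:330,90:380],None,fx=2.6,fy=2.6,interpolation=cv2.INTER_CUBIC))
p,d=ctrl.snapshot('top');W=cloud('top',p,d);hsv=cv2.cvtColor(p,cv2.COLOR_BGR2HSV)
b=(hsv[...,0]>100)&(hsv[...,0]<125)&(hsv[...,1]>120)&(W[...,2]>.14)&(W[...,2]<.165)&(abs(W[...,0]-.53)<.04)&(abs(W[...,1])<.1)
P=W[b]*1000;print(len(P));
if len(P):print(cv2.minAreaRect(P[:,:2].astype(np.float32)))
E
```

```text
orange [159. 181.] world [566.2 218.3] lane x,y -3.0 154.7 ang 80.5 [46.4 39.6] z 95.9
orange [186. 184.] world [558.3 148.6] lane x,y 0.1 84.6 ang 82.0 [46.3 40. ] z 96.2
30.6 [ 0.43316226 -0.26729381  0.29663725] [-0.07025892  0.3127521   0.23968688]
66
((529.736328125, -28.228866577148438), (9.611809730529785, 34.70179748535156), 81.016357421875)
```

View pics/t13.png

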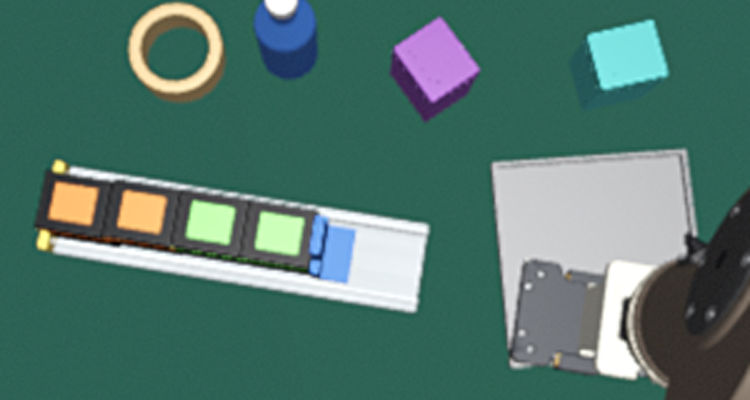

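View pics/s13.png

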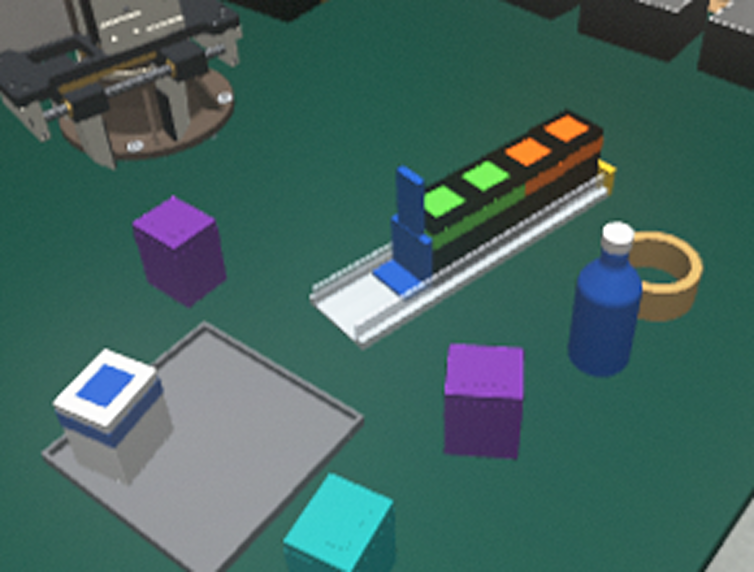

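Four cartons in a tight row with the follower against them. Tab at lane y ≈ -94.5 mm, which makes the joint about 0.0705. The arm is clear, so I'll hand in.

```bash
python3 -c "
from cell import ctrl
print(ctrl.job_done()); print(ctrl.observe()['clock'])"
```

```text
the job is handed in; nothing more can be done
None
the job is handed in; nothing more can be done
```

The lane is restocked and the job is handed in, at about 30.7 s on the clock; no verdict is reported.

**What I did**
1. I straddled the follower tab loosely and pushed both old cartons against the stop, until the force rose to 11 N with no further travel.
2. I drew the follower back.
3. I picked up the two green cartons one at a time across their 60 mm sides and stood them in the lane behind the old ones.
4. I pushed the follower forward until it met about 10 N, at the position predicted from the first push. Then I opened the gripper and moved it clear.

**Last checks**
- **Old cartons:** they measured at lane y of about 155 and 85 mm and upright. I had shifted my lane origin about 4 mm along y to match these cartons, so that position is not an independent check. Their 70 mm spacing does not depend on the shift.
- **Follower:** it measured at about 0.0705, using the same shifted origin.
- **Row:** the top and scene pictures show four cartons in a tight row.
- **Green cartons:** the last numeric check was by wrist camera before the final push, with tops at 95.6 mm and in line with the lane. After the push I only confirmed them by picture, because the colour search missed them.
- **Other things:** in the last scene picture the white carton, bottle and tape roll look undisturbed. I did not re-measure them.
- **Disagreement:** the front old carton read about 3 mm off the lane's centreline, within the 12 mm allowed, and the stop partly hid it.

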